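# Bring the test shuttle to rest at its mark

### The arm

A 6-joint arm with a two-finger parallel gripper is mounted at the origin on the work surface. World frame = base frame: x ahead of the robot, y to its left, z up, the work surface at z = 0. Lengths are in m, angles in rad, forces in N, time in s.
With the tool pointing down it reaches from about 0.2 to 0.875 m from the base axis. Payload 3.4 kg.
Tool frame: the origin (TCP) lies midway between the tips of the shut fingers; the grasp point (between the pads) lies 19 mm behind it; z points along the fingers, y is the line along which they close (so a half turn about z gives the same grasp; the last joint's range is limited). The gripper opens to 94 mm and grips with 3 to 60 N. Pads are 16 mm wide; open, the fingers measure 119 mm over their backs; the gripper's body (75 mm by 177 mm) begins 78 mm behind the grasp point.
Start: joints at [1.034, 0.276, 1.505, -0, 1.361, -0.121], TCP at [0.232, 0.526, 0.205] pointing down, gripper open.
Joint ranges: [-2.89, 2.89], [-0.75, 2.08], [0.22, 2.7], [-1.18, 4.32], [0.11, 2.71], [-2.7, 2.7]. Speed limits (rad/s): [2.57, 2.57, 3.14, 3.14, 3.14, 3.14].

### API

Orientations are given as a rotation vector (axis times angle).
In Python, from workcell import readout, cams, ctrl, spotter gives the robot as it stands.
- The arm moves only by the tool servo_tool, never from a script. Its argument "increments" is a list of rows, each a list of 5 numbers: the shift along the tool's x, y, z in units of 0.5 m (1.0 is 0.5 m), then the turn about the tool's z in units of 180 degrees (1.0 is 180 degrees), then the closure, from -1 (fully open) to 1 (shut). In form: [[tx, ty, tz, roll, grip], ...]. A call has 1 to 5 rows; each row is the pose to reach, as a shift and turn from the pose commanded when the call began, along the tool's axes at that moment, turning the shorter way round; what a row does not reach only later rows make up. A row lasts 1/12 s, in which the tool goes at most 41.7 mm and 7.16 degrees, less where a joint would pass 70% of its speed; a pose out of reach is approached as far as the arm can. A call with a number of a shift or a turn outside -1 to 1 is refused whole. A call with a gripper value outside its range is refused whole. The fingers move at their own pace and stop on an object; "squeeze" is the grip in N (left out, the last holds). Time passes only in rows, so rows that repeat a pose let the fingers close. It gives the time, the measured TCP pose, the force, the opening and the grip force at its end, in the units of the state.
- readout.get_obs(): the state, without advancing time (a new reading comes with each control period).
- cams.read_camera(name): name is "side" or "top" or "wrist"; returns the picture (480x640x3 uint8, red, green, blue); there is no depth.
- cams.get_calibration(name): a dict with "fx", "fy", "cx", "cy" (pixels), "k1" (the pictures are not rectified: a ray, as slopes to the right and down, at radius r is drawn at 1 + k1 r^2 times it, then the intrinsics apply), "world_from_camera" (4x4, takes a point from camera to world coordinates). Camera axes: x right, y down, z forward; pixel columns grow to the right and rows downward; lengths in m; the calibration is good to about 2 mm. A picture is of the moment at which its call begins: read the wrist's pose just before it. get_calibration takes no time and is no camera call; for the wrist camera it gives the pose at the moment of the call.
- ctrl.job_done(): hands the job in; it is judged then, once.
Trained networks look in the newest picture that a camera, given by its name, has taken for a name from the list of things; names that differ only in an ending like _2 or _b are one class to them, and where a whole thing is asked for, a point or a joint stands for the part that bears it (a point fixed in the world has none). Each returns a list of dicts, best first, with "score" (0 to 1); they miss things now and then, are a little off and sometimes report something else, mostly with a low value. They report only what shows in the picture. A call takes as long as a camera call. They do not tell look-alikes from the thing itself.
- spotter.recognise(thing, camera): "box" ([left, top, right, bottom] in pixels, round what is visible of it).
The state is a dict: "clock": time; "joints": joint angles; "joint_velocities": joint speeds; "tau": joint torques, N m; "tcp_pos": TCP position; "orientation": TCP orientation; "ft_force": force on the tool from outside, world axes, zero at the start; "ft_torque": the same for the moment, N m; "opening": finger opening in m; "gripper_force": force on a finger pad.
Only numpy, scipy, OpenCV 4.12 (cv2) and the standard library are available. Lean on these libraries where they do the work, as an engineer would, in place of code of your own. Each camera call takes 0.05 s, during which the arm holds its last target. There are 200 camera calls.

### The job

Push the free-running test shuttle along its rail until its red pointer stands at the black line of the yellow mark, brake it there to rest, and leave it standing untouched. Touch only the two orange sprung pads, gently and without bottoming them hard, not the adapter tray or the terminal box; never let the shuttle strike either end stop, and leave the other things on the bench alone.

Things in the scene. Friction and masses are not known exactly. Their poses are not given: they have to be found in the camera images.
- rail: fixed aluminium rail bed, 200 mm wide (its x) and 860 mm long (its y) with two steel rails; origin at the centre of its underside, 2 mm above the table. Its +y (roughly world +y) is the way from the loading end to the test end. Blue end blocks 160 mm wide, tops 82 mm above the origin, at both ends
- shuttle: free-running shuttle, 334 x 130 mm, top 100 mm above the rail's origin; its origin is midway between the pads on the rail's centre line, axes as the rail's. Moving mass nominally 1.6 kg (up to 30 percent more or less); drag about 0.12 N per m/s plus 0.003 N, so it coasts for seconds. Two sprung orange pads face each other across an open gap of 150 mm
- covers: not to be touched: at the shuttle's front (+y) a clear tray with a black power adapter, at its rear (-y) a white terminal box; each 130 mm wide and from 107 to 167 mm along y from the shuttle's origin, tops 99 mm above the rail's origin. Its frame is the shuttle's
- front_pad_face (a point): centre of the inner face of the front pad (100 mm wide, spanning 52 to 94 mm above the rail's origin, open above), at y = +75 mm from the shuttle's origin when free. Pushed towards +y it drives the shuttle on through a soft spring: 25 N/m, travel 30 mm, damping 0.3 N per m/s, so the shuttle bounces off; then it bottoms hard
- rear_pad_face (a point): centre of the inner face of the rear pad, at y = -75 mm from the shuttle's origin when free; same size, spring and travel; pushed towards -y it brakes the shuttle or drives it back
- pointer (a point): tip of the red pointer on the shuttle's far side (+x), at (103, 0, 53) mm from the shuttle's origin
- mark_line (a point): black line on the top of a yellow block (30 x 50 mm, 42 mm high) clipped to the far edge of the rail bed; the line runs across the rail; axes parallel to the rail's, so the shuttle is at the mark when the pointer has the same rail y as this point
- stop_face (a point): midpoint, on the rail's centre line, of the rubber buffers' faces on the end block of the test end; the shuttle's front end strikes it when the shuttle's origin is 167 mm short of it along the rail's y. The buffers at the loading end lie as far (385 mm) from the rail's origin the other way
- adapter_a: loose black power adapter, 110 x 48 x 30 mm, lying flat beyond the rail; origin at the centre of its underside; not part of the job
- adapter_b: a second loose power adapter like adapter_a, also beyond the rail
- power_strip: loose white socket strip, 50 x 240 x 34 mm, beyond the rail; origin at the centre of its underside
Not all that is in view belongs to the job. What is shaped like the part that bears mark_line but blue or purple is not meant.

How it is judged:
On the way:
1. the shuttle stands at rest with its pointer within 12 mm of the mark for 1.5 s (y of pointer in the frame of mark_line between -0.012 and 0.012 m and linear speed of shuttle below 0.008 m/s), for 1.5 s.
At the end, for the whole second after the job is handed in: the pointer is within 12 mm of the mark line along the rail, the shuttle slower than 8 mm/s, and the robot off it (all of step 1 and contact force between the arm and shuttle below 0.1 N); the robot touches nothing.
It fails at once if the shuttle strikes the stop at the test end (y of shuttle in the frame of rail above 0.2165 m).
It fails at once if the shuttle strikes the stop at the loading end (y of shuttle in the frame of rail below -0.2165 m).
It fails at once if the adapter tray or terminal box is touched (contact force between the arm and covers above 0.5 N).
It fails at once if the shuttle is struck or pressed hard (over 5 N) (contact force between the arm and shuttle above 5 N).
It fails at once if another thing on the bench is moved by more than 20 mm (distance of any of adapter_a, adapter_b, power_strip from where it was at the start of the episode above 0.02 m).
It also fails if it takes over 45 s, if anything falls off the work surface, if the arm or the gripper's body presses on something with over 40 N, if the wrist force passes 120 N, or if a joint passes its speed limit or range.

## Working session

There is one attempt and no reset: what is moved stays moved. The work goes in short steps, Python scripts to look and compute and a tool call to move; the robot and the scene stay as the last step left them, time stands still between calls to the robot, and variables do not carry over. Pictures are saved under pics/ and viewed, at most 10 in all, crops included, and the job is handed in when it is done.

Besides the shell and the picture viewer there is one more tool, called by a JSON object that holds its "name" and its "arguments". servo_tool: Moves the arm, as the interface text tells. Its arguments: {"type":"object","properties":{"increments":{"type":"array","items":{"type":"array","items":{"type":"number"}}},"squeeze":{"type":"number"}},"required":["increments"]}

```bash
mkdir -p pics; ls
python3 - <<'E'
from workcell import readout,cams,spotter
import cv2,numpy as np
print(readout.get_obs())
for c in ("top","side"):
    im=cams.read_camera(c); cv2.imwrite(f"pics/{c}0.png",im[:,:,::-1])
    k=cams.get_calibration(c); print(c,{a:(np.round(b,4).tolist() if not np.isscalar(b) else round(b,4)) for a,b in k.items()})
    for t in ("rail","shuttle","mark_line","pointer","front_pad_face","rear_pad_face"):
        try: print(t,[(np.round(d["box"]).tolist(),round(d["score"],2)) for d in spotter.recognise(t,c)][:5])
        except Exception as e: print(t,e)
E
```

```text
pics
{'clock': 0.0, 'joints': array([ 1.03401171e+00,  2.76545654e-01,  1.50607892e+00, -3.04048634e-05,
        1.36069395e+00, -1.20969967e-01]), 'joint_velocities': array([-0.00096321,  0.00015827,  0.00105897,  0.00048489, -0.0003337 ,
        0.00050657]), 'tau': array([-1.03066086e-03, -4.04599822e+01, -2.37227315e+01,  7.01117842e-02,
        3.48535739e-02, -1.25650458e-04]), 'tcp_pos': array([0.2319797 , 0.52552747, 0.20465448]), 'orientation': array([-6.48345511e-01, -3.07342163e+00,  2.58034379e-03]), 'ft_force': array([ 0.46584026, -0.00458714, -0.31391484]), 'ft_torque': array([-0.06365524, -0.02607865,  0.01526784]), 'gripper_force': 0.0, 'opening': 0.0937462486955513}
top {'fx': 490.6856, 'fy': 490.6856, 'cx': 311.7188, 'cy': 234.2027, 'k1': 0.0433, 'world_from_camera': [[-0.0001, -0.9914, 0.1305, 0.446], [-0.9997, -0.0029, -0.0222, 0.0652], [0.0224, -0.1305, -0.9912, 1.0311], [0.0, 0.0, 0.0, 1.0]]}
rail [([117.0, 220.0, 568.0, 322.0], 0.57)]
shuttle [([341.0, 222.0, 523.0, 304.0], 0.81)]
mark_line [([290.0, 340.0, 316.0, 365.0], 0.84), ([268.0, 205.0, 294.0, 228.0], 0
[... 404 characters left out ...]
rom_camera': [[0.8894, -0.2352, 0.392, 0.0843], [-0.4569, -0.4886, 0.7433, -0.884], [0.0167, -0.8402, -0.542, 0.7546], [0.0, 0.0, 0.0, 1.0]]}
rail [([218.0, 172.0, 464.0, 447.0], 0.79), ([287.0, 244.0, 426.0, 376.0], 0.65)]
shuttle [([286.0, 248.0, 425.0, 382.0], 0.65)]
mark_line [([221.0, 262.0, 243.0, 292.0], 0.87), ([394.0, 264.0, 415.0, 291.0], 0.84), ([324.0, 200.0, 346.0, 226.0], 0.63), ([322.0, 228.0, 342.0, 249.0], 0.55), ([307.0, 182.0, 324.0, 201.0], 0.5)]
pointer [([284.0, 248.0, 426.0, 385.0], 0.83), ([344.0, 310.0, 392.0, 332.0], 0.38)]
front_pad_face [([302.0, 260.0, 352.0, 293.0], 0.94), ([284.0, 248.0, 423.0, 386.0], 0.71)]
rear_pad_face [([342.0, 309.0, 395.0, 337.0], 0.78)]
```

View pics/top0.png

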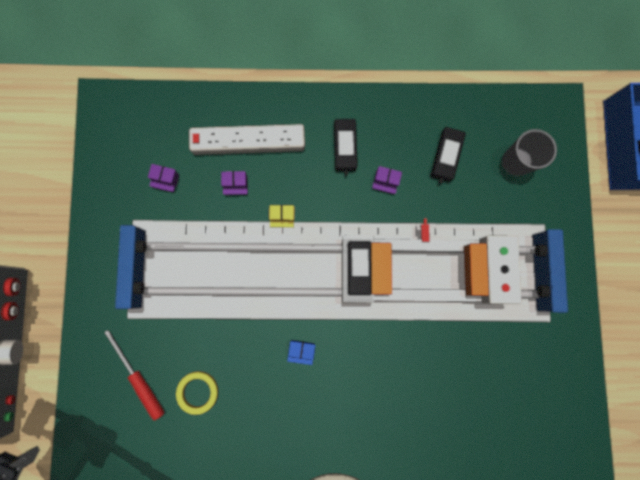

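View pics/side0.png

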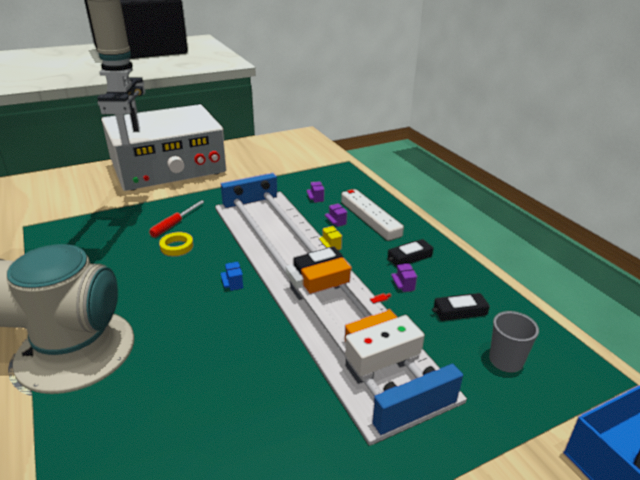

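The top view shows the shuttle at (430,265) and its red pointer at (425,225). What could be taken for the mark: yellow (282,216) on the rail's far edge, purple (162,178), (234,183) and (388,180), and blue (301,352). I choose the yellow one and check it in a crop, with numeric measurements.

```bash
cat > h.py <<'E'
import numpy as np,cv2
from workcell import cams
def ray(c,u,v,k=None):
    k=k or cams.get_calibration(c)
    K=np.array([[k["fx"],0,k["cx"]],[0,k["fy"],k["cy"]],[0,0,1.]])
    p=cv2.undistortPoints(np.array([[[u,v]]],float),K,np.array([k["k1"],0,0,0,0.]))[0,0]
    T=np.array(k["world_from_camera"]); return T[:3,3],T[:3,:3]@np.array([p[0],p[1],1])
def atz(c,u,v,z):
    o,d=ray(c,u,v); return o+d*(z-o[2])/d[2]
def tri(a,b):
    (o1,d1),(o2,d2)=ray("top",*a),ray("side",*b)
    s=np.linalg.lstsq(np.c_[d1,-d2],o2-o1,rcond=None)[0]
    return (o1+s[0]*d1+o2+s[1]*d2)/2, np.linalg.norm(o1+s[0]*d1-o2-s[1]*d2)
def proj(c,P):
    k=cams.get_calibration(c);T=np.linalg.inv(k["world_from_camera"])
    p=T[:3,:3]@np.array(P)+T[:3,3];x,y=p[:2]/p[2];f=1+k["k1"]*(x*x+y*y)
    return k["fx"]*x*f+k["cx"],k["fy"]*y*f+k["cy"]
E
python3 - <<'E'
import cv2,numpy as np
from h import *
t=cv2.imread("pics/top0.png")
for n in("top","side"):
    im=cv2.imread(f"pics/{n}0.png").astype(int);B,G,R=im[...,0],im[...,1],im[...,2]
    red=((R>150)&(G<80)&(B<80)).astype(np.uint8); yel=((R>140)&(G>130)&(B<90)).astype(np.uint8); org=((R>150)&(G>70)&(G<140)&(B<70)).astype(np.uint8); blu=((B>110)&(R<70)&(G<110)).astype(np.uint8)
    for nm,m in (("red",red),("yel",yel),("org",org),("blu",blu)):
        N,_,s,c=cv2.connectedComponentsWithStats(m)
        print(n,nm,[(s[i].tolist(),c[i].round(1).tolist()) for i in range(1,N) if s[i][4]>15])
a=cv2.resize(t[195:245,255:305],None,fx=8,fy=8,interpolation=cv2.INTER_CUBIC)
b=cv2.resize(t[205:255,400:450],None,fx=8,fy=8,interpolation=cv2.INTER_CUBIC)
cv2.imwrite("pics/crop0.png",np.hstack([a,b]))
E
```

```text
top red [([194, 135, 4, 7, 28], [195.5, 138.0]), ([422, 220, 6, 21, 103], [424.6, 231.6]), ([5, 281, 5, 11, 45], [7.0, 285.9]), ([503, 285, 5, 6, 26], [505.0, 287.5]), ([4, 306, 4, 11, 32], [5.3, 310.9]), ([130, 373, 30, 46, 416], [144.4, 395.8])]
top yel [([269, 205, 12, 15, 148], [274.7, 212.3]), ([283, 206, 11, 14, 139], [288.0, 212.3]), ([271, 222, 22, 4, 69], [281.3, 223.2]), ([374, 260, 7, 32, 85], [376.0, 278.0]), ([176, 372, 41, 42, 655], [196.1, 393.1])]
top org [([372, 244, 19, 50, 843], [380.7, 268.0]), ([470, 244, 18, 51, 799], [478.6, 269.3])]
top blu [([630, 84, 10, 96, 418], [635.9, 127.8]), ([115, 225, 20, 84, 1237], [124.9, 266.9]), ([548, 230, 20, 82, 1169], [557.3, 270.5]), ([287, 341, 29, 24, 552], [300.9, 352.9])]
side red [([151, 213, 30, 20, 200], [165.3, 222.5]), ([371, 294, 19, 9, 95], [379.7, 297.7]), ([365, 339, 7, 4, 25], [367.9, 340.4])]
side yel [([323, 226, 19, 13, 139], [331.9, 232.2]), ([159, 232, 34, 19, 298], [175.5, 240.9]), ([320, 236, 10, 12, 57], [324.3, 241.6]), ([304, 259, 46, 19, 429], [326.1, 267.9]), ([347, 311, 50, 22, 422], [370.5, 321.0])]
side org [([302, 258, 49, 22, 584], [325.4, 268.4]), ([346, 309, 51, 24, 434], [370.3, 320.9])]
side blu [([222, 176, 55, 12, 92], [248.8, 181.7]), ([220, 261, 23, 26, 308], [230.6, 272.2]), ([375, 364, 88, 45, 232], [421.3, 389.2]), ([384, 386, 13, 6, 17], [390.4, 388.4]), ([578, 387, 62, 87, 481], [614.2, 430.3]), ([566, 453, 28, 27, 79], [579.1, 466.0])]
```

View pics/crop0.png

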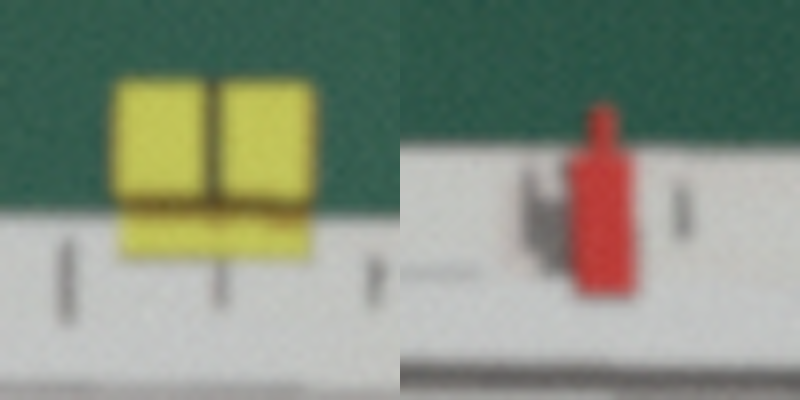

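The yellow block on the rail's edge carries the black line at about (281.6,212.5). The pointer tip is at about (425.2,218).

Run:
```python
import cv2,numpy as np
from h import *
im=cv2.imread("pics/top0.png").astype(float); g=im.mean(2); r=im[...,2]
for nm,lo,hi,sg in (("far",212,234,1),("near",308,330,-1)):
    P=[]
    for u in list(range(150,262))+list(range(302,410))+list(range(436,530)):
        col=r[lo:hi,u]; d=sg*np.diff(col); i=d.argmax()
        if 0<i<len(d)-1:
            w=d[i-1:i+2]; P.append(atz("top",u,lo+i+.5+(w@[-1,0,1])/w.sum(),0.012))
    P=np.array(P);c=np.polyfit(P[:,1],P[:,0],1)
    for _ in range(3):
        e=P[:,0]-np.polyval(c,P[:,1]);k=abs(e)<2*np.std(e)+1e-4;P=P[k];c=np.polyfit(P[:,1],P[:,0],1)
    print(nm,"x at y=0.07: %.4f slope %.4f rms %.4f"%(np.polyval(c,.07),c[0],np.std(P[:,0]-np.polyval(c,P[:,1]))))
print("mark",atz("top",281.6,212.5,.05),tri((281.6,212.5),(332.5,232)))
print("ptr",atz("top",425.2,218.,.055),tri((425.2,218.),(390,294.5)))
B,R=im[...,0],im[...,2]
for n,v0,v1,u0,u1 in(("test",245,295,110,128),("load",245,295,555,575)):
    us=[]
    for v in range(v0,v1):
        s=(B-R)[v,u0:u1];d=np.diff(s)*(1 if n=="test" else -1);i=np.clip(d.argmax(),1,len(d)-2);w=d[i-1:i+2];us.append(u0+i+.5+(w@[-1,0,1])/w.sum())
    print(n,np.median(us),atz("top",np.median(us),270,.084))
for n,u in(("front",(391,268)),("rear",(467,269))): print(n,atz("top",*u,.096))
print("pads z96", atz("top",372,244,.096),atz("top",391,294,.096),atz("top",467.,244,.096),atz("top",488.,295,.096))
```

```text
far x at y=0.07: 0.6068 slope 0.0071 rms 0.0005
near x at y=0.07: 0.4058 slope 0.0075 rms 0.0004
mark [0.61929273 0.10420181 0.05      ] (array([0.62085037, 0.10420206, 0.04430251]), np.float64(0.0011786433587015425))
ptr [ 0.60816972 -0.18616138  0.055     ] (array([ 0.606847  , -0.18499925,  0.05781731]), np.float64(0.0018565378225113725))
test 116.76188811188811 [0.50102709 0.41420206 0.084     ]
load 564.6980392156863 [ 0.50241517 -0.4441776   0.084     ]
front [ 0.50441273 -0.10722222  0.096     ]
rear [ 0.50290326 -0.25240679  0.096     ]
pads z96 [ 0.55041938 -0.07164884  0.096     ] [ 0.45517184 -0.10611297  0.096     ] [ 0.55093438 -0.25445771  0.096     ] [ 0.45381591 -0.28997199  0.096     ]
```

{"name": "servo_tool", "arguments": {"increments": [[-0.08,-0.08,0,-0.03,-1],[-0.14,-0.14,0,-0.06,-1],[-0.2,-0.2,0,-0.1,-1],[-0.26,-0.26,0,-0.13,-1],[-0.3,-0.3,0,-0.13,-1]]}}

```text
clock: 1.12
tcp_pos: [0.3066, 0.333, 0.2056]
orientation: [0.004, 3.141, 0.0]
ft_force: [0.5, 0.2, -0.2]
opening: 0.094
gripper_force: 0.0
```

{"name": "servo_tool", "arguments": {"increments": [[-0.03,-0.075,0,0,-1],[-0.06,-0.15,0,0,-1],[-0.085,-0.23,0,0,-1],[-0.115,-0.305,0,0,-1],[-0.14,-0.38,0,0,-1]]}}

```text
clock: 1.53
tcp_pos: [0.3756, 0.1422, 0.2059]
orientation: [0.011, 3.14, 0.001]
ft_force: [0.5, 0.0, 0.1]
opening: 0.0938
gripper_force: 0.0
```

{"name": "servo_tool", "arguments": {"increments": [[-0.03,-0.075,0,0,-1],[-0.06,-0.15,0,0,-1],[-0.085,-0.23,0,0,-1],[-0.115,-0.305,0,0,-1],[-0.14,-0.38,0,0,-1]]}}

```text
clock: 1.95
tcp_pos: [0.4443, -0.0487, 0.2058]
orientation: [0.013, 3.14, -0.0]
ft_force: [0.7, 0.8, -0.1]
opening: 0.0939
gripper_force: 0.0
```

{"name": "servo_tool", "arguments": {"increments": [[-0.03,-0.075,0,0,-1],[-0.06,-0.15,0,0,-1],[-0.085,-0.22,0,0,-1],[-0.11,-0.268,0,0,-1],[-0.11,-0.268,0,0,-1]]}}

```text
clock: 2.37
tcp_pos: [0.5002, -0.1863, 0.2051]
orientation: [0.018, 3.139, -0.005]
ft_force: [0.3, -0.8, 0.2]
opening: 0.0941
gripper_force: 0.0
```

Run:
```python
from workcell import readout,cams
import cv2,numpy as np
o=readout.get_obs();print(o["tcp_pos"],o["orientation"])
ims=[cams.read_camera(c) for c in("wrist","side")]
cv2.imwrite("pics/w1.png",ims[0][:,:,::-1]);cv2.imwrite("pics/s1.png",ims[1][:,:,::-1])
cv2.imwrite("pics/t1.png",cams.read_camera("top")[:,:,::-1])
a,b,c=[cv2.resize(cv2.imread(f"pics/{n}1.png"),(400,300)) for n in "wst"]
cv2.imwrite("pics/all1.png",np.vstack([np.hstack([a,b]),np.hstack([c,c*0])]))
print(cams.get_calibration("wrist"))
```

```text
[ 0.50016141 -0.18625761  0.20507424] [ 0.01815979  3.13940484 -0.0047965 ]
{'fx': 338.56942156102707, 'fy': 338.56942156102707, 'cx': 328.9819694368358, 'cy': 242.3460769191658, 'k1': -0.03977892550703864, 'world_from_camera': array([[ 9.15089080e-03,  9.71908509e-01,  2.35181017e-01,
         4.28991835e-01],
       [ 9.99957700e-01, -9.11216689e-03, -1.25142408e-03,
        -1.79574558e-01],
       [ 9.26738970e-04,  2.35182521e-01, -9.71950782e-01,
         3.83934123e-01],
       [ 0.00000000e+00,  0.00000000e+00,  0.00000000e+00,
         1.00000000e+00]])}
```

View pics/all1.png

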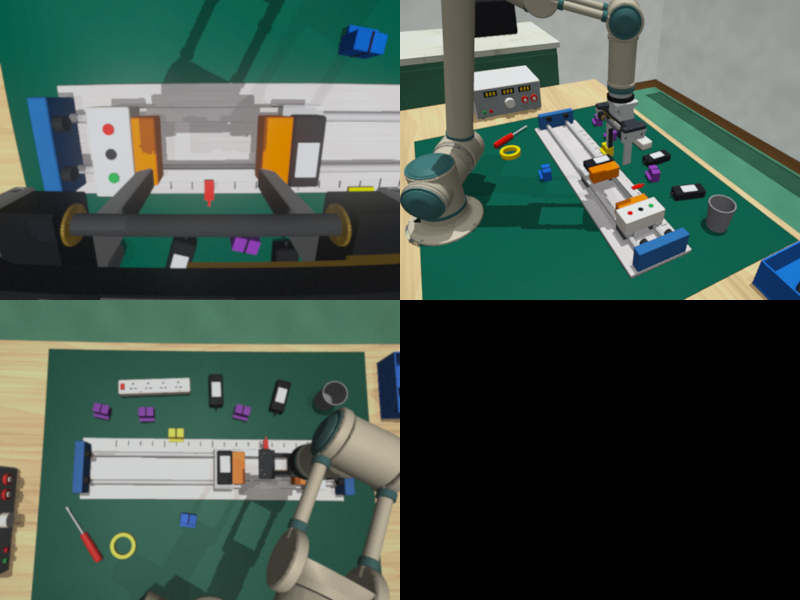

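The wrist view shows both orange pads, rear at about (145,150) and front at about (275,150), and the pointer at (209,190) in the half-size tile. The fingers hang between the pads. I'll write a pad tracker for the wrist camera.

```bash
cat >> h.py <<'E'
def pt_top(im):
    """pointer rail-aligned y from the top camera (red pixels near the bed's far edge)"""
    f=im.astype(int);m=((f[...,0]>130)&(f[...,1]<85)&(f[...,2]<85)).astype(np.uint8);m[:205]=0;m[245:]=0;m[:,:150]=0;m[:,545:]=0
    N,_,s,c=cv2.connectedComponentsWithStats(m)
    if N<2: return None
    i=1+s[1:,4].argmax(); r,cc=np.nonzero(m*(_==i)); return atz("top",cc.mean(),r.mean(),.055)[1],int(s[i,4])
def pads(im,k,yc,z=.054,x=.472):
    """inner bottom edges of the pads in the wrist picture -> world y of rear, front"""
    ys=np.arange(yc-.14,yc+.14,.0005); T=np.linalg.inv(k["world_from_camera"]); out=[]
    for xx in (x-.008,x-.004,x,x+.004,x+.008):
        p=(T[:3,:3]@np.c_[np.full_like(ys,xx),ys,np.full_like(ys,z)].T+T[:3,3:]); a=p[:2]/p[2]; f=1+k["k1"]*(a**2).sum(0)
        u=(k["fx"]*a[0]*f+k["cx"]).astype(np.float32);v=(k["fy"]*a[1]*f+k["cy"]).astype(np.float32)
        c=cv2.remap(im,u[None],v[None],cv2.INTER_LINEAR)[0].astype(int)
        o=((c[:,0]-c[:,2]>60)&(c[:,0]>90)).astype(np.uint8)
        o=cv2.erode(o[None],np.ones((1,9),np.uint8))[0]
        lo=ys[(o>0)&(ys<yc)];hi=ys[(o>0)&(ys>yc)]
        out.append((lo.max()+.002 if len(lo) else np.nan,hi.min()-.002 if len(hi) else np.nan))
    return np.nanmedian(np.array(out),0)
def look(n=1,top=False):
    from workcell import readout
    for _ in range(n):
        o=readout.get_obs();k=cams.get_calibration("wrist");im=cams.read_camera("wrist")
        r,f=pads(im,k,o["tcp_pos"][1]); y=o["tcp_pos"]
        print("t %.2f tcp %.4f %.4f %.4f | rear %.4f front %.4f mid %.4f gap %.4f e %.4f F %s op %.3f"%(o["clock"],*y,r,f,(r+f)/2,f-r,(r+f)/2-y[1],np.round(o["ft_force"],2),o["opening"]))
    if top: o=readout.get_obs(); print("t %.2f ptr"%o["clock"],pt_top(cams.read_camera("top")))
E
python3 - <<'E'
from h import *
print(pt_top(cv2.imread("pics/top0.png")[:,:,::-1]))
look(2,True)
E
```

```text
(np.float64(-0.18362304884599379), 123)
t 2.52 tcp 0.4971 -0.1803 0.2051 | rear -0.2658 front -0.0963 mid -0.1811 gap 0.1695 e -0.0007 F [0.54 0.37 0.17] op 0.094
t 2.57 tcp 0.4970 -0.1798 0.2053 | rear -0.2663 front -0.0968 mid -0.1815 gap 0.1695 e -0.0017 F [ 0.23 -0.31  0.07] op 0.094
t 2.62 ptr (np.float64(-0.1839787369129991), 108)
```

```bash
sed -i 's/z=.054,x=.472/z=.096,x=.472/' h.py; python3 -c "
from h import *
look(1)"
```

```text
t 2.67 tcp 0.4971 -0.1794 0.2056 | rear -0.2549 front -0.1074 mid -0.1812 gap 0.1475 e -0.0017 F [0.03 0.67 0.3 ] op 0.094
```

{"name": "servo_tool", "arguments": {"increments": [[0,0,0.05,0,-1],[0,0,0.1,0,-1],[0,0,0.15,0,-1],[0,0,0.15,0,-1]]}}

```text
clock: 3.05
tcp_pos: [0.4942, -0.1781, 0.1266]
orientation: [-0.01, -3.134, -0.007]
ft_force: [-1.5, 0.3, 0.3]
opening: 0.0939
gripper_force: 0.0
```

```bash
python3 -c "
from h import *
look(2)"
```

```text
t 3.05 tcp 0.4942 -0.1781 0.1266 | rear -0.2521 front -0.1076 mid -0.1799 gap 0.1445 e -0.0017 F [-1.46  0.31  0.26] op 0.094
t 3.10 tcp 0.4957 -0.1790 0.1288 | rear -0.2530 front -0.1075 mid -0.1802 gap 0.1455 e -0.0012 F [-1.11 -0.28  0.25] op 0.094
```

{"name": "servo_tool", "arguments": {"increments": [[0,-0.002,0.04,0,-1],[0,-0.003,0.08,0,-1],[0,-0.003,0.115,0,-1],[0,-0.003,0.115,0,-1]]}}

```text
clock: 3.48
tcp_pos: [0.4968, -0.1816, 0.0721]
orientation: [-0.011, -3.139, -0.002]
ft_force: [-0.8, 0.5, -0.0]
opening: 0.0939
gripper_force: 0.0
```

Run:
```python
from h import *
look(3,True)
w=cams.read_camera("wrist");s=cams.read_camera("top")
cv2.imwrite("pics/a2.png",np.hstack([cv2.resize(i,(400,300)) for i in(w,s)])[:,:,::-1])
```

```text
t 3.48 tcp 0.4968 -0.1816 0.0721 | rear -0.2421 front -0.1196 mid -0.1809 gap 0.1225 e 0.0008 F [-0.83  0.5  -0.05] op 0.094
t 3.53 tcp 0.4977 -0.1821 0.0735 | rear -0.2426 front -0.1196 mid -0.1811 gap 0.1230 e 0.0010 F [ 0.56  0.94 -0.36] op 0.094
t 3.58 tcp 0.4986 -0.1826 0.0744 | rear -0.2426 front -0.1186 mid -0.1806 gap 0.1240 e 0.0020 F [-0.13 -0.63  0.49] op 0.094
t 3.63 ptr (np.float64(-0.18370618930396232), 122)
```

View pics/a2.png

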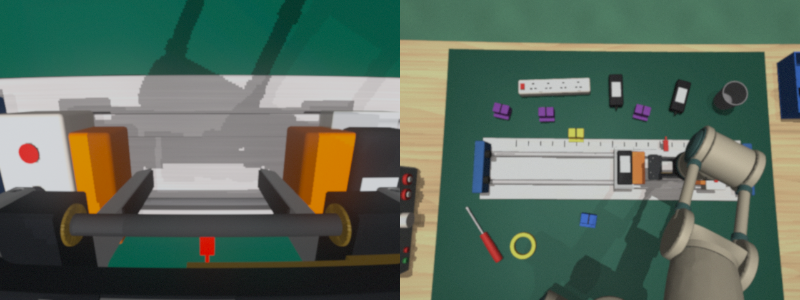

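The wrist view shows the fingers between the pads, clear of both (rear edge about x=130, front edge about x=287). The pointer is visible in the wrist and top views. Next is a soft step push on the front pad.

```bash
sed -i 's/z=.096,x=.472/z=.06,x=.472/' h.py; python3 -c "
from h import *
look(1)"
```

```text
t 3.78 tcp 0.4989 -0.1829 0.0747 | rear -0.2574 front -0.0964 mid -0.1769 gap 0.1610 e 0.0060 F [0.33 0.37 0.64] op 0.094
```

{"name": "servo_tool", "arguments": {"increments": [[0,0.025,0,0,-1],[0,0.05,0,0,-1],[0,0.06,0,0,-1],[0,0.06,0,0,-1],[0,0.06,0,0,-1]]}}

```text
clock: 4.25
tcp_pos: [0.4978, -0.1516, 0.073]
orientation: [-0.009, -3.141, 0.0]
ft_force: [0.7, -0.2, -0.6]
opening: 0.094
gripper_force: 0.1
```

```bash
python3 -c "
from h import *
look(2,1)"
```

```text
t 4.25 tcp 0.4978 -0.1516 0.0730 | rear -0.2461 front -0.0846 mid -0.1653 gap 0.1615 e -0.0137 F [ 0.67 -0.17 -0.62] op 0.094
t 4.30 tcp 0.4979 -0.1520 0.0730 | rear -0.2435 front -0.0835 mid -0.1635 gap 0.1600 e -0.0115 F [-0.43  0.47  1.29] op 0.094
t 4.35 ptr (np.float64(-0.16846484432535536), 115)
```

{"name": "servo_tool", "arguments": {"increments": [[0,0.004,0,0,-1],[0,0.008,0,0,-1],[0,0.012,0,0,-1],[0,0.016,0,0,-1],[0,0.02,0,0,-1]]}}

```text
clock: 4.82
tcp_pos: [0.4979, -0.1422, 0.0729]
orientation: [-0.012, -3.142, -0.0]
ft_force: [-0.8, -0.0, 0.2]
opening: 0.0939
gripper_force: 0.0
```

```bash
python3 -c "
from h import *
look(1,1)"
```

```text
t 4.82 tcp 0.4979 -0.1422 0.0729 | rear -0.2142 front -0.0562 mid -0.1352 gap 0.1580 e 0.0070 F [-0.78 -0.03  0.16] op 0.094
t 4.87 ptr (np.float64(-0.13903018413616625), 123)
```

{"name": "servo_tool", "arguments": {"increments": [[0,0.013,0,0,-1],[0,0.025,0,0,-1],[0,0.036,0,0,-1],[0,0.047,0,0,-1],[0,0.058,0,0,-1]]}}

```text
clock: 5.33
tcp_pos: [0.4981, -0.1126, 0.073]
orientation: [-0.011, -3.142, -0.0]
ft_force: [-0.4, 0.4, -0.0]
opening: 0.094
gripper_force: 0.0
```

{"name": "servo_tool", "arguments": {"increments": [[0,0.01,0,0,-1],[0,0.02,0,0,-1],[0,0.03,0,0,-1],[0,0.04,0,0,-1],[0,0.05,0,0,-1]]}}

```text
clock: 5.75
tcp_pos: [0.4984, -0.0878, 0.073]
orientation: [0.012, 3.141, 0.0]
ft_force: [-1.1, -1.0, -0.2]
opening: 0.0938
gripper_force: 0.0
```

```bash
python3 -c "
from h import *
look(1,1)"
```

```text
t 5.75 tcp 0.4984 -0.0878 0.0730 | rear -0.1658 front -0.0053 mid -0.0856 gap 0.1605 e 0.0023 F [-1.1  -0.98 -0.25] op 0.094
t 5.80 ptr (np.float64(-0.08972368094065698), 78)
```

{"name": "servo_tool", "arguments": {"increments": [[0,0.01,0,0,-1],[0,0.02,0,0,-1],[0,0.03,0,0,-1],[0,0.039,0,0,-1],[0,0.048,0,0,-1]]}}

```text
clock: 6.27
tcp_pos: [0.4985, -0.0638, 0.073]
orientation: [0.012, 3.142, 0.0]
ft_force: [-0.2, -0.3, 0.0]
opening: 0.0945
gripper_force: 0.0
```

{"name": "servo_tool", "arguments": {"increments": [[0,0.009,0,0,-1],[0,0.018,0,0,-1],[0,0.027,0,0,-1],[0,0.036,0,0,-1],[0,0.044,0,0,-1]]}}

```text
clock: 6.68
tcp_pos: [0.4987, -0.0418, 0.073]
orientation: [0.011, 3.142, 0.0]
ft_force: [-0.1, 0.1, -0.2]
opening: 0.094
gripper_force: 0.0
```

```bash
python3 -c "
from h import *
look(1,1)"
```

```text
t 6.68 tcp 0.4987 -0.0418 0.0730 | rear -0.1233 front 0.0402 mid -0.0416 gap 0.1635 e 0.0003 F [-0.06  0.15 -0.19] op 0.094
t 6.73 ptr None
```

{"name": "servo_tool", "arguments": {"increments": [[0,0.009,0,0,-1],[0,0.018,0,0,-1],[0,0.027,0,0,-1],[0,0.036,0,0,-1],[0,0.045,0,0,-1]]}}

```text
clock: 7.2
tcp_pos: [0.4988, -0.0194, 0.073]
orientation: [0.012, 3.142, 0.0]
ft_force: [-0.2, -0.2, 0.1]
opening: 0.0939
gripper_force: 0.0
```

{"name": "servo_tool", "arguments": {"increments": [[0,0.008,0,0,-1],[0,0.016,0,0,-1],[0,0.024,0,0,-1],[0,0.032,0,0,-1],[0,0.04,0,0,-1]]}}

```text
clock: 7.62
tcp_pos: [0.499, 0.0006, 0.073]
orientation: [0.012, 3.142, 0.0]
ft_force: [-0.1, -0.1, 0.6]
opening: 0.0941
gripper_force: 0.0
```

```bash
cat >> h.py <<'E'
def pt_side(im):
    f=im.astype(int);m=((f[...,0]>140)&(f[...,1]<85)&(f[...,2]<85)).astype(np.uint8);m[:,:260]=0
    N,L,s,c=cv2.connectedComponentsWithStats(m); out=[]
    for i in range(1,N):
        if s[i,4]>12:
            r,cc=np.nonzero(L==i); j=cc.argmax(); p=atz("side",c[i][0],c[i][1],.055); t=atz("side",cc[j],r[j],.055); out.append((s[i].tolist(),p.round(4).tolist(),t.round(4).tolist()))
    return out
E
python3 -c "
from h import *
print(pt_side(cv2.imread('pics/side0.png')[:,:,::-1]))
look(1,1)
im=cams.read_camera('side');print(pt_side(im));cv2.imwrite('pics/s3.png',im[:,:,::-1])"
```

```text
[([348, 190, 6, 3, 14], [0.7613, 0.262, 0.055], [0.768, 0.2578, 0.055]), ([371, 294, 19, 9, 99], [0.5828, -0.1815, 0.055], [0.607, -0.1797, 0.055]), ([365, 338, 7, 5, 26], [0.4955, -0.2788, 0.055], [0.5013, -0.2806, 0.055])]
t 7.62 tcp 0.4990 0.0006 0.0730 | rear -0.0864 front 0.0766 mid -0.0049 gap 0.1630 e -0.0055 F [-0.14 -0.12  0.59] op 0.094
t 7.67 ptr None
[([348, 190, 6, 3, 14], [0.7613, 0.262, 0.055], [0.768, 0.2578, 0.055]), ([274, 230, 18, 8, 76], [0.4999, 0.1346, 0.055], [0.5238, 0.1427, 0.055]), ([333, 252, 17, 7, 74], [0.5846, -0.0072, 0.055], [0.6074, -0.0059, 0.055]), ([322, 284, 5, 3, 14], [0.497, -0.0923, 0.055], [0.5012, -0.0941, 0.055])]
```

{"name": "servo_tool", "arguments": {"increments": [[0,0.004,0,0,-1],[0,0.009,0,0,-1],[0,0.014,0,0,-1],[0,0.019,0,0,-1],[0,0.025,0,0,-1]]}}

```text
clock: 8.18
tcp_pos: [0.4991, 0.0128, 0.073]
orientation: [0.012, 3.142, 0.0]
ft_force: [-0.3, -1.1, 0.5]
opening: 0.0938
gripper_force: 0.0
```

{"name": "servo_tool", "arguments": {"increments": [[0,0.006,0,0,-1],[0,0.012,0,0,-1],[0,0.018,0,0,-1],[0,0.024,0,0,-1],[0,0.03,0,0,-1]]}}

```text
clock: 8.6
tcp_pos: [0.4992, 0.028, 0.073]
orientation: [0.011, 3.141, 0.0]
ft_force: [0.2, 0.3, 0.4]
opening: 0.0941
gripper_force: 0.0
```

```bash
python3 -c "
from h import *
from workcell import readout
look(1,1)
im=cams.read_camera('side');print(pt_side(im)[1:-1], readout.get_obs()['clock'])"
```

```text
t 8.60 tcp 0.4992 0.0280 0.0730 | rear -0.0540 front 0.1095 mid 0.0278 gap 0.1635 e -0.0002 F [0.15 0.3  0.42] op 0.094
t 8.65 ptr None
[([271, 225, 16, 6, 47], [0.5006, 0.1664, 0.055], [0.5221, 0.1701, 0.055])] 8.75
```

{"name": "servo_tool", "arguments": {"increments": [[0,0.006,0,0,-1],[0,0.012,0,0,-1],[0,0.018,0,0,-1],[0,0.024,0,0,-1],[0,0.03,0,0,-1]]}}

```text
clock: 9.17
tcp_pos: [0.4993, 0.043, 0.073]
orientation: [0.012, 3.142, 0.0]
ft_force: [-0.8, -0.3, 1.3]
opening: 0.0939
gripper_force: 0.0
```

{"name": "servo_tool", "arguments": {"increments": [[0,0.006,0,0,-1],[0,0.011,0,0,-1],[0,0.016,0,0,-1],[0,0.021,0,0,-1],[0,0.026,0,0,-1]]}}

```text
clock: 9.58
tcp_pos: [0.4994, 0.0559, 0.073]
orientation: [0.012, 3.142, 0.0]
ft_force: [1.1, -1.4, 0.3]
opening: 0.0939
gripper_force: 0.0
```

```bash
python3 -c "
from h import *
from workcell import readout
look(1)
im=cams.read_camera('side');print(pt_side(im)[1:], readout.get_obs()['clock'])"
```

```text
t 9.58 tcp 0.4994 0.0559 0.0730 | rear -0.0251 front 0.1349 mid 0.0549 gap 0.1600 e -0.0010 F [ 1.06 -1.44  0.28] op 0.094
[([263, 220, 19, 6, 51], [0.498, 0.1956, 0.055], [0.5203, 0.1984, 0.055]), ([321, 239, 18, 7, 63], [0.5845, 0.0514, 0.055], [0.6085, 0.051, 0.055])] 9.6833
```

{"name": "servo_tool", "arguments": {"increments": [[0,0.005,0,0,-1],[0,0.01,0,0,-1],[0,0.015,0,0,-1],[0,0.019,0,0,-1],[0,0.024,0,0,-1]]}}

```text
clock: 10.1
tcp_pos: [0.4995, 0.0678, 0.073]
orientation: [0.012, 3.142, 0.0]
ft_force: [0.0, -0.3, -0.2]
opening: 0.094
gripper_force: 0.0
```

{"name": "servo_tool", "arguments": {"increments": [[0,0.004,0,0,-1],[0,0.008,0,0,-1],[0,0.012,0,0,-1],[0,0.016,0,0,-1],[0,0.02,0,0,-1]]}}

```text
clock: 10.52
tcp_pos: [0.4996, 0.0779, 0.073]
orientation: [0.012, 3.142, 0.0]
ft_force: [-0.3, -0.4, 0.0]
opening: 0.0937
gripper_force: 0.0
```

```bash
python3 -c "
from h import *
from workcell import readout
look(1)
im=cams.read_camera('side');print(pt_side(im)[1:], readout.get_obs()['clock'])"
```

```text
t 10.52 tcp 0.4996 0.0779 0.0730 | rear -0.0026 front 0.1574 mid 0.0774 gap 0.1600 e -0.0005 F [-0.33 -0.41  0.04] op 0.094
[([260, 216, 19, 5, 45], [0.4988, 0.2192, 0.055], [0.5212, 0.2205, 0.055]), ([317, 235, 17, 7, 59], [0.5828, 0.0735, 0.055], [0.6059, 0.0723, 0.055])] 10.6167
```

{"name": "servo_tool", "arguments": {"increments": [[0,0.005,0,0,-1],[0,0.01,0,0,-1],[0,0.015,0,0,-1],[0,0.019,0,0,-1],[0,0.022,0,0,-1]]}}

```text
clock: 11.03
tcp_pos: [0.4997, 0.089, 0.073]
orientation: [0.011, 3.141, 0.0]
ft_force: [-0.3, 0.5, -0.0]
opening: 0.0941
gripper_force: 0.0
```

{"name": "servo_tool", "arguments": {"increments": [[0,0,0,0,-1],[0,0,0,0,-1],[0,0,0,0,-1],[0,0,0,0,-1]]}}

```text
clock: 11.37
tcp_pos: [0.4996, 0.0886, 0.073]
orientation: [0.012, 3.142, 0.0]
ft_force: [-0.5, -1.1, 0.6]
opening: 0.0943
gripper_force: 0.0
```

```bash
python3 -c "
from h import *
from workcell import readout
look(1)
im=cams.read_camera('side');print(pt_side(im)[1:], readout.get_obs()['clock']); print(pt_top(cams.read_camera('top')))"
```

```text
t 11.37 tcp 0.4996 0.0886 0.0730 | rear 0.0146 front 0.1731 mid 0.0938 gap 0.1585 e 0.0053 F [-0.46 -1.1   0.6 ] op 0.094
[([261, 213, 16, 5, 25], [0.5013, 0.2334, 0.055], [0.5224, 0.2371, 0.055]), ([315, 232, 16, 6, 55], [0.5833, 0.0908, 0.055], [0.6056, 0.0878, 0.055])] 11.4667
None
```

{"name": "servo_tool", "arguments": {"increments": [[0,0,0,0,-1],[0,0,0,0,-1],[0,0,0,0,-1]]}}

```text
clock: 11.77
tcp_pos: [0.4996, 0.0886, 0.073]
orientation: [0.012, 3.142, 0.0]
ft_force: [-0.3, -0.2, -0.2]
opening: 0.0941
gripper_force: 0.0
```

{"name": "servo_tool", "arguments": {"increments": [[0,0,0,0,-1],[0,0,0,0,-1],[0,0,0,0,-1]]}}

```text
clock: 12.02
tcp_pos: [0.4997, 0.0887, 0.073]
orientation: [0.012, 3.141, 0.0]
ft_force: [-0.2, 0.4, -0.5]
opening: 0.0938
gripper_force: 0.0
```

```bash
python3 -c "
from h import *
from workcell import readout
look(1)
im=cams.read_camera('side');print(pt_side(im)[2:], readout.get_obs()['clock'])"
```

```text
t 12.02 tcp 0.4997 0.0887 0.0730 | rear 0.0237 front 0.1827 mid 0.1032 gap 0.1590 e 0.0145 F [-0.23  0.37 -0.46] op 0.094
[([286, 243, 28, 9, 49], [0.5084, 0.0643, 0.055], [0.5458, 0.0616, 0.055])] 12.1167
```

{"name": "servo_tool", "arguments": {"increments": [[0,0,0,0,-1],[0,0,0,0,-1],[0,0,0,0,-1],[0,0.015,0,0,-1],[0,0.03,0,0,-1]]}}

```text
clock: 12.53
tcp_pos: [0.4998, 0.104, 0.073]
orientation: [0.013, 3.142, 0.0]
ft_force: [0.6, 0.2, 0.3]
opening: 0.094
gripper_force: 0.0
```

```bash
python3 -c "
from h import *
from workcell import readout
for _ in range(3):
    look(1)
    im=cams.read_camera('side');print(pt_side(im)[1:])"
```

```text
t 12.53 tcp 0.4998 0.1040 0.0730 | rear 0.0325 front 0.1910 mid 0.1118 gap 0.1585 e 0.0078 F [0.63 0.15 0.28] op 0.094
[([260, 211, 15, 4, 15], [0.5026, 0.2512, 0.055], [0.5217, 0.2492, 0.055]), ([311, 228, 16, 7, 56], [0.5837, 0.1091, 0.055], [0.6052, 0.1089, 0.055])]
t 12.63 tcp 0.4998 0.1049 0.0730 | rear 0.0334 front 0.1914 mid 0.1124 gap 0.1580 e 0.0075 F [-0.34  0.17  0.63] op 0.094
[([260, 211, 15, 4, 15], [0.5026, 0.2512, 0.055], [0.5217, 0.2492, 0.055]), ([311, 228, 16, 6, 60], [0.5855, 0.1105, 0.055], [0.6073, 0.1131, 0.055])]
t 12.73 tcp 0.4997 0.1041 0.0730 | rear 0.0346 front 0.1941 mid 0.1144 gap 0.1595 e 0.0103 F [ 0.39 -0.15  0.37] op 0.094
[([311, 228, 16, 6, 60], [0.5854, 0.1115, 0.055], [0.6073, 0.1131, 0.055])]
```

{"name": "servo_tool", "arguments": {"increments": [[0,-0.022,0,0,-1],[0,-0.022,0,0,-1],[0,0,0,0,-1],[0,0,0,0,-1]]}}

```text
clock: 13.17
tcp_pos: [0.4999, 0.1046, 0.073]
orientation: [0.013, 3.141, 0.002]
ft_force: [0.0, -0.5, -0.2]
opening: 0.0943
gripper_force: 0.0
```

```bash
python3 -c "
from h import *
from workcell import readout
for _ in range(3):
    look(1)
    im=cams.read_camera('side');print(pt_side(im)[-1:])"
```

```text
t 13.17 tcp 0.4999 0.1046 0.0730 | rear 0.0356 front 0.1966 mid 0.1161 gap 0.1610 e 0.0115 F [ 0.02 -0.45 -0.16] op 0.094
[([284, 244, 15, 5, 24], [0.4926, 0.0783, 0.055], [0.5132, 0.0773, 0.055])]
t 13.27 tcp 0.4998 0.1041 0.0730 | rear 0.0361 front 0.1941 mid 0.1151 gap 0.1580 e 0.0110 F [-0.12 -0.99  0.38] op 0.094
[([284, 244, 10, 5, 17], [0.4881, 0.0785, 0.055], [0.5024, 0.0826, 0.055])]
t 13.37 tcp 0.4997 0.1038 0.0729 | rear 0.0358 front 0.1943 mid 0.1151 gap 0.1585 e 0.0113 F [-0.78 -0.12 -0.41] op 0.094
[([284, 245, 12, 5, 19], [0.4892, 0.0776, 0.055], [0.505, 0.0765, 0.055])]
```

{"name": "servo_tool", "arguments": {"increments": [[0,0,0,0,-1],[0,0,0,0,-1],[0,0,0,0,-1],[0,0,0,0,-1],[0,0,0,0,-1]]}}

```text
clock: 13.88
tcp_pos: [0.4998, 0.1036, 0.073]
orientation: [0.012, 3.141, 0.0]
ft_force: [-0.0, -1.1, 0.3]
opening: 0.0939
gripper_force: 0.0
```

```bash
python3 -c "
from h import *
look(2)
im=cams.read_camera('side');print(pt_side(im)[:])
t=cams.read_camera('top')
a=cv2.resize(im[205:265,280:360],(400,300),interpolation=cv2.INTER_CUBIC);b=cv2.resize(t[185:245,240:320],(400,300),interpolation=cv2.INTER_CUBIC)
cv2.imwrite('pics/c4.png',np.hstack([a,b])[:,:,::-1]);look(1)"
```

```text
t 13.88 tcp 0.4998 0.1036 0.0730 | rear 0.0346 front 0.1941 mid 0.1144 gap 0.1595 e 0.0108 F [-0.02 -1.13  0.32] op 0.094
t 13.93 tcp 0.4998 0.1036 0.0730 | rear 0.0356 front 0.1941 mid 0.1149 gap 0.1585 e 0.0113 F [-0.18 -0.03 -0.16] op 0.094
[([348, 190, 6, 3, 14], [0.7613, 0.262, 0.055], [0.768, 0.2578, 0.055]), ([311, 228, 16, 6, 60], [0.5853, 0.1117, 0.055], [0.6073, 0.1131, 0.055]), ([284, 245, 12, 5, 18], [0.4895, 0.0776, 0.055], [0.505, 0.0765, 0.055])]
t 14.08 tcp 0.4998 0.1036 0.0730 | rear 0.0356 front 0.1941 mid 0.1149 gap 0.1585 e 0.0113 F [1.   0.12 0.34] op 0.094
```

View pics/c4.png

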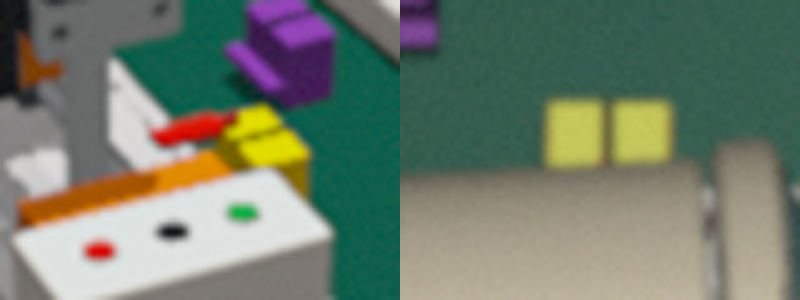

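```bash
python3 -c "
from h import *
for z in (.042,.044,.046): print(z,atz('side',328.6,232.2,z),atz('side',336.6,230,z))
print(atz('side',327.2,228.2,.055),atz('side',325.6,229.,.055))
"
```

```text
0.042 [0.61379688 0.11075483 0.042     ] [0.63713343 0.11123414 0.042     ]
0.044 [0.61231068 0.10796263 0.044     ] [0.63558173 0.10844059 0.044     ]
0.046 [0.61082448 0.10517043 0.046     ] [0.63403003 0.10564705 0.046     ]
[0.60963811 0.11094608 0.055     ] [0.60425072 0.10929681 0.055     ]
```

The shuttle is at rest. In the crop the pointer stands about 2–5 mm past the line. Next I centre the fingers between the pads and lift out.

{"name": "servo_tool", "arguments": {"increments": [[0,0.01,0,0,-1],[0,0.02,0,0,-1],[0,0.022,0,0,-1],[0,0.022,0,0,-1]]}}

```text
clock: 14.47
tcp_pos: [0.4998, 0.1152, 0.073]
orientation: [0.01, 3.142, 0.0]
ft_force: [-0.1, -0.1, 0.7]
opening: 0.094
gripper_force: 0.0
```

{"name": "servo_tool", "arguments": {"increments": [[0,0,-0.03,0,-1],[0,0,-0.08,0,-1],[0,0,-0.15,0,-1],[0,0,-0.22,0,-1],[0,0,-0.26,0,-1]]}}

```text
clock: 14.88
tcp_pos: [0.5013, 0.1149, 0.2067]
orientation: [0.011, 3.137, 0.001]
ft_force: [-0.4, -0.1, 0.6]
opening: 0.0944
gripper_force: 0.0
```

{"name": "servo_tool", "arguments": {"increments": [[0.06,0,-0.02,0,-1],[0.13,0,-0.04,0,-1],[0.2,0,-0.04,0,-1],[0.26,0,-0.04,0,-1],[0.3,0,-0.04,0,-1]]}}

```text
clock: 15.3
tcp_pos: [0.3466, 0.1157, 0.223]
orientation: [-0.011, -3.141, 0.0]
ft_force: [0.4, -0.1, -0.9]
opening: 0.0943
gripper_force: 0.0
```

```bash
python3 -c "
from h import *
from workcell import readout
print(readout.get_obs()['clock'],readout.get_obs()['tcp_pos'])
t=cams.read_camera('top');print(pt_top(t))
im=cams.read_camera('side');print(pt_side(im)[1:])
b=cv2.resize(t[190:250,240:320],(800,600),interpolation=cv2.INTER_CUBIC)
cv2.imwrite('pics/c5.png',b[:,:,::-1])"
```

```text
15.3 [0.34657208 0.11565956 0.2229697 ]
(np.float64(0.10782609423139972), 112)
[([311, 228, 16, 6, 60], [0.5853, 0.1117, 0.055], [0.6073, 0.1131, 0.055])]
```

View pics/c5.png

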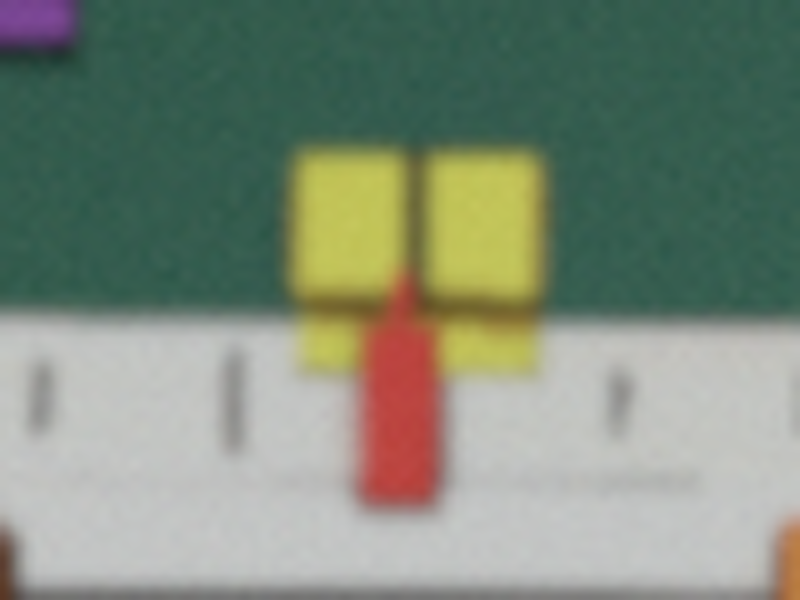

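The pointer tip (405,275) stands on the line (417), about 2 mm off, and the shuttle is not moving. I wait a moment, then hand in.

{"name": "servo_tool", "arguments": {"increments": [[0,0,0,0,-1],[0,0,0,0,-1],[0,0,0,0,-1],[0,0,0,0,-1],[0,0,0,0,-1]]}}

```text
clock: 15.82
tcp_pos: [0.3506, 0.1157, 0.2227]
orientation: [-0.012, -3.141, 0.0]
ft_force: [-0.1, 0.1, -0.6]
opening: 0.094
gripper_force: 0.0
```

{"name": "servo_tool", "arguments": {"increments": [[0,0,0,0,-1],[0,0,0,0,-1],[0,0,0,0,-1],[0,0,0,0,-1],[0,0,0,0,-1]]}}

```text
clock: 16.23
tcp_pos: [0.3498, 0.1157, 0.2229]
orientation: [-0.012, -3.142, -0.0]
ft_force: [-1.0, 0.2, 0.4]
opening: 0.094
gripper_force: 0.0
```

{"name": "servo_tool", "arguments": {"increments": [[0,0,0,0,-1],[0,0,0,0,-1],[0,0,0,0,-1],[0,0,0,0,-1],[0,0,0,0,-1]]}}

```text
clock: 16.65
tcp_pos: [0.3498, 0.1158, 0.223]
orientation: [0.012, 3.141, 0.0]
ft_force: [-0.3, 0.1, -0.4]
opening: 0.0942
gripper_force: 0.0
```

```bash
python3 -c "
from h import *
from workcell import ctrl
p=pt_top(cams.read_camera('top'));print(p)
if abs(p[0]-.1078)<.002: print(ctrl.job_done())"
```

```text
(np.float64(0.10777493091487522), 114)
the job is handed in; nothing more can be done
None
```

The shuttle stands at rest with its pointer about 2 mm past the yellow mark's line, the arm is clear of it, and the job was handed in at about 17 s.

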